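# Slide the check plate under the reading bridge

### The job

Push the flat metal check plate lengthwise along the bench, in through the open end of the low reading bridge and under it, until its leading short edge rests flush against the stop bar on the other side. Push it gently with the fingers only: it must stay flat on the bench and must not be gripped, lifted or tipped. Leave the tall block, the tube rack and the bottle where they stand, and finish with the hand clear.

Things in the scene. Friction and masses are not known exactly. Their poses are not given: they have to be found in the camera images.
- plate: The check plate: a flat aluminium plate with 24 dark round windows in its top, 127 mm long (its x axis), 86 mm wide (y), 14 mm thick, about 0.2 to 0.4 kg, loose and lying flat on the bench to the robot's right of the bridge. Either short edge may lead. Origin: centre of its underside; z up.
- bridge: Reading bridge, fixed: two low aluminium cheeks with a white crossbar; the plate slides under it on the bare bench. Origin on the bench, where the centre of the fully inserted plate belongs; x: the way the plate travels in (roughly world +y), its long side along x; z up. Crossbar x = -25 to +25 mm, underside 18 mm, top 48 mm high. Grey box 58 mm high at x = -30 to +70, y = +73 to +128 mm.
- bridge_mouth (a point): Middle of the bridge's open end, on the bench, between the rounded ends of the cheeks, at x = -35 mm of the bridge; axes as the bridge. The cheeks are 20 mm thick and leave a free width of 104 mm (y = -52 to +52 mm). The fully inserted plate still sticks out of this end by 28 mm.
- bridge_stop (a point): Middle of the stop bar's near face at bench height, at x = +63.5 mm of the bridge; axes as the bridge. The bar is aluminium, 12 mm high and 12 mm thick, fixed and rigid; side rails 12 mm high join it to the cheeks.
- block: Bystander: a white plastic deep block of the same outline as the plate (127 x 86 mm) but 44 mm tall, standing loose on the bench at the far right; too tall for the bridge. Origin: centre of its underside.
- rack: Bystander: a white tube rack with blue-capped tubes, 60 x 160 mm, 94 mm tall, loose on the bench beyond the bridge. Origin: centre of its underside.
- bottle: Bystander: a small brown bottle, 44 mm across and 90 mm tall, loose on the bench at the right near the robot. Origin: centre of its underside.
There are look-alikes about, which are no part of the job. Leave any green, turquoise or yellow look-alike of the bridge alone.

How it is judged:
By the outcome, as a careful person would: the job done as asked, in the order asked, and still so for the second after the job is handed in, with the robot touching nothing.
It also fails if it takes over 58 s, if anything falls off the work surface, if the arm or the gripper's body presses on something with over 40 N, if the wrist force passes 120 N, or if a joint passes its speed limit or range.

### The arm

A 6-joint arm with a two-finger parallel gripper is mounted at the origin on the work surface. World frame = base frame: x ahead of the robot, y to its left, z up, the work surface at z = 0. Lengths are in m, angles in rad, forces in N, time in s.
With the tool pointing down it reaches from about 0.35 to 0.775 m from the base axis. Payload 7.3 kg.
Tool frame: the origin (TCP) lies at the very end of the fingers, on their centre line; the grasp point (between the pads) lies 19 mm behind it; z points along the fingers, y is the direction in which the jaws open and shut (so a half turn about z gives the same grasp; the last joint's range is limited). The gripper opens to 92 mm and grips with 3 to 60 N. Pads are 19 mm wide; open, the fingers measure 130 mm over their backs; the gripper's body (75 mm by 190 mm) begins 47 mm behind the grasp point.
Start: joints at [-1.473, 0.342, 1.524, -0, 1.275, -0.146], TCP at [0.127, -0.509, 0.227] pointing down, gripper open.
Joint ranges: [-2.53, 2.53], [-0.77, 2.02], [0.04, 2.7], [-1, 4.14], [0.28, 2.66], [-3.11, 3.11]. Speed limits (rad/s): [2.57, 2.57, 3.14, 3.14, 3.14, 3.14].

### API

Orientations are given as [roll, pitch, yaw] about the fixed x, y, z axes, in that order (R = Rz(yaw) Ry(pitch) Rx(roll)).
In Python, from cell import observe, read_camera, camera_info, hand_in gives the robot as it stands.
- The arm moves only by the tool jog_arm, never from a script. Its argument "rows" is one flat list of numbers, 5 for each row, row after row: the finger opening in mm, from 0 to 91.8, then the shift along the tool's x, y, z in mm, then the turn about the tool's z in degrees. In form: [gripper, tx, ty, tz, roll, gripper, tx, ty, tz, roll, ...]. A call has 1 to 20 rows; each row shifts and turns the commanded pose from where the row before left it, along the tool's axes as they then stand; what a row does not reach is not made up. A row lasts 1/10 s, in which the tool goes at most 50 mm and 8.59 degrees, less where a joint would pass 70% of its speed; a pose out of reach is approached as far as the arm can. A call with a gripper value outside its range is refused whole. The fingers move at their own pace and stop on an object; "grip_force" is the grip in N (left out, the last holds). Time passes only in rows, so rows that do not move let the fingers close. It gives the time, the measured TCP pose, the force and the opening at its end, in the units of the state.
- observe(): the state, without advancing time (a new reading comes with each control period).
- read_camera(name): name is "side" or "top"; returns (picture, depth): 480x640x3 uint8, red, green, blue; 480x640 float32, m along the optical axis (not along the pixel's ray), 0 where there is no reading.
- camera_info(name): a dict with "fx", "fy", "cx", "cy" (pixels), "extrinsics" (4x4, takes a point from camera to world coordinates). Camera axes: x right, y up, looking along -z (the intrinsics and any distortion apply to the point x, -y, -z); pixel columns grow to the right and rows downward; lengths in m; the calibration is good to about 2 mm. A picture is of the moment at which its call begins. camera_info takes no time and is no camera call.
- hand_in(): hands the job in, once; it reports no verdict.
The state is a dict: "time": time; "qpos": joint angles; "qvel": joint speeds; "joint_efforts": joint torques, N m; "tool_pos": TCP position; "tool_rot": TCP orientation; "contact_force": force on the tool from outside, world axes, zero at the start; "torque": the same for the moment, N m; "opening": finger opening in m.
Only numpy, scipy, OpenCV 4.12 (cv2) and the standard library are available. Lean on these libraries where they do the work, as an engineer would, in place of code of your own. Each camera call takes 0.05 s, during which the arm holds its last target. There are 200 camera calls.

## Working session

There is one attempt and no reset: what is moved stays moved. The work goes in short steps, Python scripts to look and compute and a tool call to move; the robot and the scene stay as the last step left them, time stands still between calls to the robot, and variables do not carry over. Pictures are saved under pics/ and viewed, about 8 in all and at most 12, crops included, and the job is handed in when it is done.

Besides the shell and the picture viewer there is one more tool, called after "Emit:" as name(argument=value, ...) on one line, values as JSON. jog_arm: Moves the arm, as the interface text tells. Its arguments: {"type":"object","properties":{"rows":{"type":"array","items":{"type":"number"}},"grip_force":{"type":"number"}},"required":["rows"]}

```bash
mkdir -p pics; ls
cat > h.py <<'E'
import numpy as np, cv2
from cell import observe, read_camera, camera_info, hand_in
def snap(n,f):
    p,d=read_camera(n); cv2.imwrite('pics/'+f+'.png',p[:,:,::-1]); np.savez('/tmp/'+f,p=p,d=d); return p,d
def ray(n,uv,z):
    i=camera_info(n); E=np.array(i['extrinsics']); uv=np.atleast_2d(np.array(uv,float))
    K=np.array([[i['fx'],0,i['cx']],[0,i['fy'],i['cy']],[0,0,1]])
    D=i.get('distortion',i.get('dist'))
    q=cv2.undistortPoints(uv[:,None],K,np.array(D,float) if D is not None else None)[:,0]
    r=np.c_[q[:,0],-q[:,1],-np.ones(len(q))]@E[:3,:3].T; o=E[:3,3]
    return o+r*((z-o[2])/r[:,2])[:,None]
E
python3 - <<'E'
from h import *
for n in('top','side'):
    print(camera_info(n)); snap(n,n+'1')
s=observe(); print(s)
E
```

```text
pics
{'fx': 447.45468232542004, 'fy': 447.45468232542004, 'cx': 312.4020868865766, 'cy': 244.467053569747, 'extrinsics': array([[-0.02322695,  0.98731709, -0.15705243,  0.38992504],
       [-0.99966751, -0.02469658, -0.00741238, -0.02434391],
       [-0.01119702,  0.15682805,  0.98756245,  1.13821628],
       [ 0.        ,  0.        ,  0.        ,  1.        ]])}
{'fx': 449.7658853796172, 'fy': 449.7658853796172, 'cx': 313.27045438625265, 'cy': 238.5172473633241, 'extrinsics': array([[-0.74289936,  0.35027774, -0.57044373, -0.05334514],
       [-0.66917674, -0.36644373,  0.64646847,  0.66964361],
       [ 0.01740799,  0.86198869,  0.50662853,  0.61232641],
       [ 0.        ,  0.        ,  0.        ,  1.        ]])}
{'time': 0.1, 'qpos': array([-1.47299982e+00,  3.42646007e-01,  1.52491340e+00, -7.51448445e-06,
        1.27541679e+00, -1.45977897e-01]), 'qvel': array([ 0.0002148 , -0.00114098, -0.00131952,  0.0029585 ,  0.00230647,
       -0.00099818]), 'joint_efforts': array([ 1.27343243e-03, -4.32003736e+01, -2.44694781e+01,  7.18529779e-02,
        5.25656564e-02, -5.68904352e-05]), 'tool_pos': array([ 0.12671232, -0.5091027 ,  0.22612095]), 'tool_rot': array([-3.14022278e+00, -1.94140731e-04,  2.43776464e-01]), 'contact_force': array([0.10621862, 0.91949251, 1.36707683]), 'torque': array([-0.06552165,  0.05243369,  0.0380364 ]), 'opening': 0.09151351009100883}
```

View pics/top1.png

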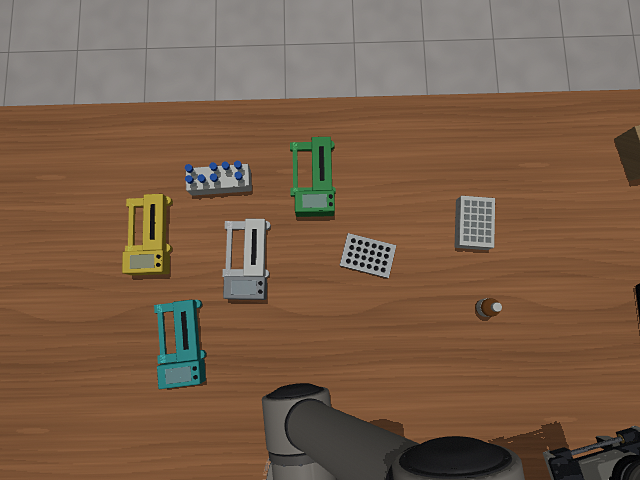

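View pics/side1.png

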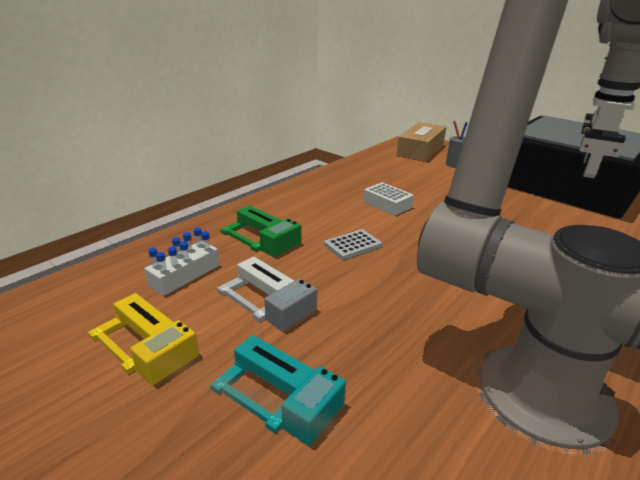

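Look-alikes: for the plate, the flat grey plate at top (368,255) or the tall white block at (475,223). For the bridge, the white/grey one at (247,260), against green (313,178), yellow (148,235) and turquoise (181,343). I choose the plate at (368,255) and the white/grey bridge, and check them in a close crop.

Run:
```python
from h import *
p=np.load('/tmp/top1.npz')['p'][:,:,::-1]
c=cv2.resize(p[205:310,210:410],None,fx=4,fy=4,interpolation=cv2.INTER_CUBIC)
cv2.imwrite('pics/crop1.png',c)
```

```text
(no output)
```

View pics/crop1.png

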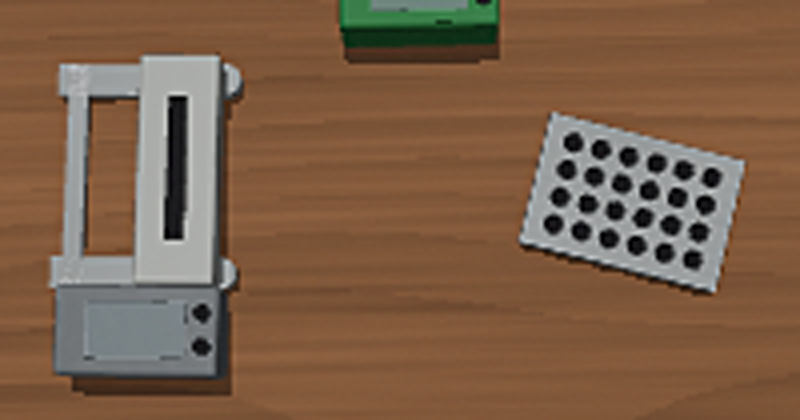

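The crop confirms the flat 24-window plate, with crop corners (553,113), (744,160), (716,292), (520,243), and the white/grey bridge. The mouth faces right at about (230,175) and the stop bar's inner face is at about (86,175).

```bash
cat >> h.py <<'E'
def rect(n,pts,z):
    w=ray(n,pts,z)[:,:2]; (c,s,a)=cv2.minAreaRect((w*1000).astype(np.float32)); return np.array(c),np.array(s),a
def blob(p,box,test):
    x0,y0,x1,y1=box; hsv=cv2.cvtColor(p,cv2.COLOR_RGB2HSV)
    m=np.zeros(p.shape[:2],np.uint8); m[y0:y1,x0:x1]=test(hsv[y0:y1,x0:x1])*255
    m=cv2.morphologyEx(m,cv2.MORPH_OPEN,np.ones((2,2)))
    c=max(cv2.findContours(m,cv2.RETR_EXTERNAL,cv2.CHAIN_APPROX_NONE)[0],key=cv2.contourArea)
    return c[:,0].astype(float)
E
python3 - <<'E'
from h import *
p=np.load('/tmp/top1.npz')['p'];hsv=cv2.cvtColor(p,cv2.COLOR_RGB2HSV)
print(hsv[230,232],hsv[240,250],hsv[290,240],hsv[275,240],hsv[240,347],hsv[240,229],hsv[240,300])
pl=blob(p,(330,225,410,290),lambda h:(h[...,1]<60)&(h[...,2]>120))
print('plate',rect('top',pl,.014)); 
w=ray('top',pl,.014)[:,:2]*1000
print(cv2.boxPoints(cv2.minAreaRect(w.astype(np.float32))))
f=lambda x,y:(210+(x+.5)/4-.5,205+(y+.5)/4-.5)
print('bar corners',ray('top',[f(142,55),f(221,58),f(215,285),f(134,282)],.048)*1000)
print('stop inner',ray('top',[f(90,97),f(84,257)],.012)*1000)
print('box',ray('top',[f(55,287),f(222,290),f(218,377),f(54,374)],.058)*1000)
print('cheek tips',ray('top',[f(243,82),f(237,273)],.012)*1000)
# side view plate & stop
i=np.load('/tmp/side1.npz')['p']
ps=blob(i,(315,222,390,265),lambda h:(h[...,1]<60)&(h[...,2]>90)); print('side plate',rect('side',ps,.014))
E
```

```text
[11 65 43] [ 50   4 179] [102  25 135] [ 90   6 168] [ 99  11 160] [ 98   6 162] [ 13 138 137]
plate (array([ 536.08050537, -157.89880371]), array([126.21510315,  85.4439621 ]), 74.10975646972656)
[[ 477.71246  -206.8978  ]
 [ 559.8914   -230.29196 ]
 [ 594.44855  -108.89981 ]
 [ 512.2696    -85.505646]]
bar corners [[633.38443882 150.09061439  48.        ]
 [630.20671075 100.78939751  48.        ]
 [488.62847573 105.38568797  48.        ]
 [491.66501724 154.93253958  48.        ]]
stop inner [[614.71548616 189.27359307  12.        ]
 [511.64835521 192.56685777  12.        ]]
box [[488.85898818 201.20278305  58.        ]
 [484.5916567   99.97581849  58.        ]
 [432.3701765  102.72639151  58.        ]
 [436.49445896 201.38415752  58.        ]]
cheek tips [[622.02664948  90.88162406  12.        ]
 [499.1403459   95.71709744  12.        ]]
side plate (array([ 525.2520752 , -144.39550781]), array([136.38630676,  99.60977173]), 73.87126922607422)
```

Emit:
jog_arm(rows=[45, 20, -7, 0, 0, 45, 36, -12, 0, 0, 45, 36, -12, 0, 0, 45, 36, -12, 0, 0, 45, 36, -12, 0, 0, 45, 36, -12, 0, 0, 45, 36, -12, 0, 0, 45, 36, -12, 0, 0, 45, 36, -12, 0, 0, 45, 36, -12, 0, 0, 45, 36, -12, 0, 0, 45, 36, -12, 0, 0, 45, 10, -5, 0, -7.5, 45, 0, 0, 0, -7.5, 45, 0, 0, 0, -7.5, 45, 0, 0, 0, -7.5, 45, 0, 0, 0, -7.5, 45, 0, 0, 0, -7.5, 45, 0, 0, 0, -7.5, 45, 0, 0, 0, -7.6])

```text
time: 2.1
tool_pos: [0.5052, -0.2668, 0.2262]
tool_rot: [-3.141, -0.0, 1.298]
contact_force: [-0.1, -0.2, 0.0]
opening: 0.045
```

Emit:
jog_arm(rows=[45, 0, 0, 30, 0, 45, 0, 0, 40, 0, 45, 0, 0, 40, 0, 45, 0, 0, 40, 0, 45, 0, 0, 30, 0, 45, 0, 0, 15, 0, 45, 0, 0, 10, 0, 45, 0, 0, 6, 0, 45, 0, 0, 4, 0, 45, 0, 0, 4, 0, 45, 0, 0, 0, 0, 45, 0, 0, 0, 0])

```text
time: 3.3
tool_pos: [0.5056, -0.2671, 0.0082]
tool_rot: [3.141, 0.0, 1.293]
contact_force: [-0.2, -0.1, 0.2]
opening: 0.0446
```

Run:
```python
from h import *
p,_=snap('top','top2')
cv2.imwrite('pics/crop2.png',cv2.resize(p[200:320,220:440,::-1],None,fx=3.6,fy=3.6,interpolation=cv2.INTER_CUBIC))
s=observe(); print(s['tool_pos'],s['contact_force'])
```

```text
[ 0.50570012 -0.26713612  0.00827405] [-0.75367848 -0.94313357  0.29285303]
```

View pics/crop2.png

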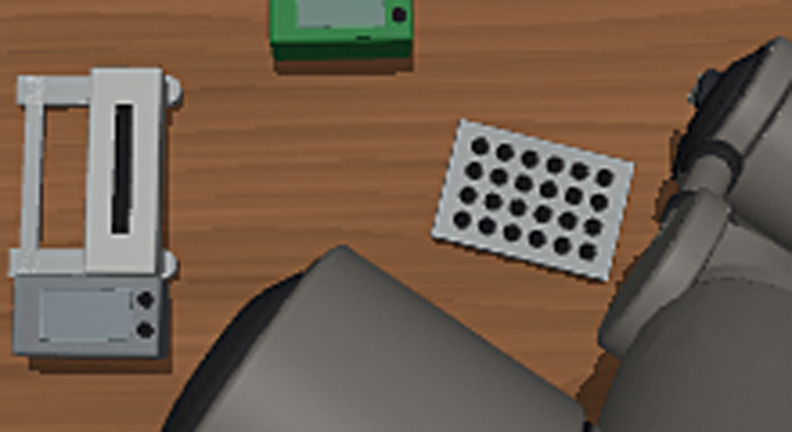

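The arm view at (640,260) shows the fingers still behind the plate's trailing edge, and the plate hasn't moved. Next I close in gently.

Emit:
jog_arm(rows=[45, 6, 0, 1.5, 0, 45, 8, 0, 1.5, 0, 45, 8, 0, 0, 0, 45, 6, 0, 0, 0, 45, 4, 0, 0, 0, 45, 3, 0, 0, 0, 45, 3, 0, 0, 0, 45, 2, 0, 0, 0, 45, 2, 0, 0, 0, 45, 0, 0, 0, 0])

```text
time: 4.35
tool_pos: [0.517, -0.2265, 0.0047]
tool_rot: [3.142, 0.0, 1.293]
contact_force: [-0.1, 0.8, -0.6]
opening: 0.045
```

```bash
cat > m.py <<'E'
from h import *
import sys
p,_=snap('top',sys.argv[1]); b=[int(v) for v in sys.argv[2:6]]
t=blob(p,b,lambda h:(h[...,1]<60)&(h[...,2]>120))
w=(ray('top',t,.014)[:,:2]*1000).astype(np.float32); r=cv2.minAreaRect(w)
print('plate',r); print(cv2.boxPoints(r)); s=observe(); print(s['tool_pos'],s['tool_rot'],s['contact_force'],s['time'])
E
python3 m.py t3 300 225 400 290
```

```text
plate ((539.835205078125, -145.07618713378906), (101.94339752197266, 85.26219177246094), 74.24486541748047)
[[ 484.96555 -182.55743]
 [ 567.02454 -205.7084 ]
 [ 594.70483 -107.59494]
 [ 512.6459   -84.44397]]
[ 0.51692121 -0.22656035  0.00471749] [3.14156120e+00 6.61637370e-05 1.29270193e+00] [-0.36733984 -0.06316147 -0.55598335] 4.4
```

Emit:
jog_arm(rows=[45, 2, 0.2, 0, -0.2, 45, 3, 0.4, 0, -0.35, 45, 4, 0.6, 0, -0.46, 45, 4, 0.6, 0, -0.46, 45, 4, 0.6, 0, -0.46, 45, 4, 0.6, 0, -0.46, 45, 4, 0.6, 0, -0.46, 45, 4, 0.6, 0, -0.46, 45, 4, 0.6, 0, -0.46, 45, 4, 0.6, 0, -0.46, 45, 4, 0.6, 0, -0.46, 45, 4, 0.6, 0, -0.46, 45, 4, 0.6, 0, -0.46, 45, 4, 0.6, 0, -0.46, 45, 4, 0.6, 0, -0.46, 45, 3, 0.4, 0, -0.35, 45, 0, 0, 0, 0])

```text
time: 6.1
tool_pos: [0.5388, -0.1694, 0.0047]
tool_rot: [-3.142, -0.0, 1.413]
contact_force: [-0.2, 0.1, 0.9]
opening: 0.0447
```

```bash
python3 m.py t4 275 225 400 290;python3 -c "
from h import *
p=np.load('/tmp/t4.npz')['p']
cv2.imwrite('pics/crop4.png',cv2.resize(p[200:320,220:440,::-1],None,fx=3.6,fy=3.6,interpolation=cv2.INTER_CUBIC))"
```

```text
plate ((552.759521484375, -77.2413330078125), (85.13104248046875, 85.36865997314453), 80.9874496459961)
[[ 503.93423  -112.5948  ]
 [ 588.24896  -125.96788 ]
 [ 601.58484   -41.887863]
 [ 517.2701    -28.514786]]
[ 0.53871482 -0.16951819  0.00467092] [-3.14136998e+00 -3.11210701e-04  1.41309860e+00] [0.05210353 0.72224243 0.40352085] 6.15
```

View pics/crop4.png

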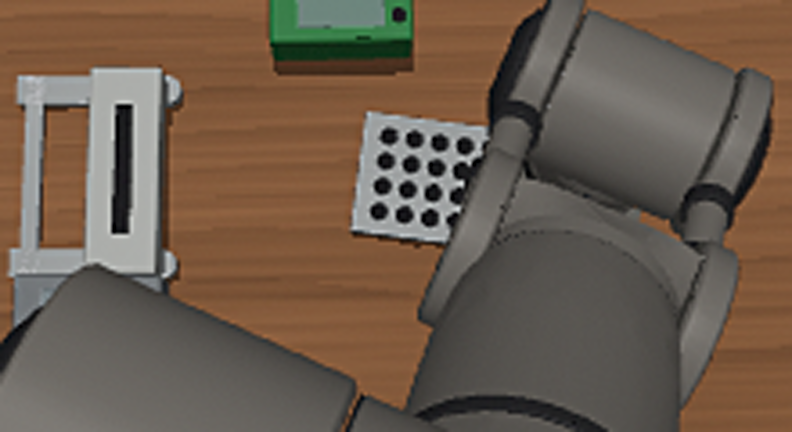

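The plate is following the fingers without slip: its yaw is 81.0° and the tool's is 81.0°. I continue the arc.

Emit:
jog_arm(rows=[45, 3, 0.4, 0, -0.35, 45, 4, 0.6, 0, -0.47, 45, 4, 0.6, 0, -0.47, 45, 4, 0.6, 0, -0.47, 45, 4, 0.6, 0, -0.47, 45, 4, 0.6, 0, -0.47, 45, 4, 0.6, 0, -0.47, 45, 4, 0.6, 0, -0.47, 45, 4, 0.6, 0, -0.47, 45, 4, 0.6, 0, -0.47, 45, 4, 0.6, 0, -0.47, 45, 4, 0.6, 0, -0.47, 45, 4, 0.6, 0, -0.47, 45, 4, 0.6, 0, -0.47, 45, 4, 0.6, 0, -0.47, 45, 2, 0.2, 0, -0.2, 45, 0, 0, 0, 0])

```text
time: 7.85
tool_pos: [0.5538, -0.1098, 0.0048]
tool_rot: [-3.142, -0.0, 1.538]
contact_force: [-0.6, -0.2, 1.3]
opening: 0.0448
```

```bash
python3 m.py t5 272 225 400 290
```

```text
plate ((556.1919555664062, -8.248451232910156), (68.67877960205078, 84.7340087890625), 88.55017852783203)
[[512.96967  -41.504898]
 [597.6766   -43.648796]
 [599.41425   25.007996]
 [514.70734   27.151894]]
[ 0.55372828 -0.10994551  0.00475328] [-3.14158007e+00 -1.37014485e-04  1.53742446e+00] [-0.06851077  0.06406281 -0.36802494] 7.9
```

Emit:
jog_arm(rows=[45, 2, 0, 0, 0, 45, 4, 0, 0, 0, 45, 4, 0, 0, 0, 45, 4, 0, 0, 0, 45, 4, 0, 0, 0, 45, 4, 0, 0, 0, 45, 4, 0, 0, 0, 45, 4, 0, 0, 0, 45, 4, 0, 0, 0, 45, 4, 0, 0, 0, 45, 4, 0, 0, 0, 45, 4, 0, 0, 0, 45, 4, 0, 0, 0, 45, 4, 0, 0, 0, 45, 2, 0, 0, 0, 45, 0, 0, 0, 0])

```text
time: 9.5
tool_pos: [0.5555, -0.0537, 0.0046]
tool_rot: [-3.141, -0.0, 1.537]
contact_force: [0.2, -0.1, 0.3]
opening: 0.0449
```

```bash
python3 m.py t6 250 228 400 274;python3 -c "
from h import *
p=np.load('/tmp/t6.npz')['p']
a=cv2.resize(p[205:305,215:375,::-1],None,fx=5,fy=5,interpolation=cv2.INTER_CUBIC)
cv2.imwrite('pics/crop6.png',a)"
```

```text
plate ((554.5391235351562, 123.24939727783203), (32.818180084228516, 115.52772521972656), 88.54532623291016)
[[496.37732  108.312   ]
 [611.8678   105.379196]
 [612.7009   138.1868  ]
 [497.21045  141.1196  ]]
[ 0.55533652 -0.05375221  0.00451613] [-3.14097309e+00 -5.14756931e-04  1.53735833e+00] [-0.17788465  0.62136289  0.07151425] 9.55
```

View pics/crop6.png

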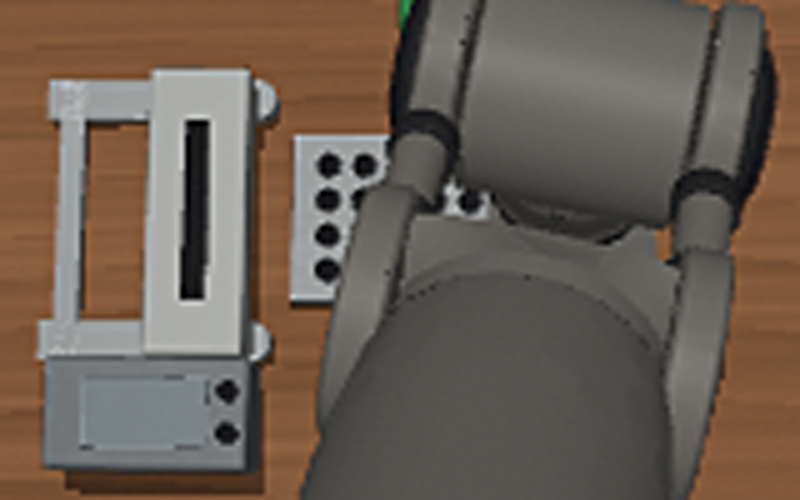

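The plate's leading edge is at crop column 293. It sits between the cheeks with gaps of about 14 and 20 crop pixels (7 and 10 mm) and square to the mouth, so I keep pushing straight.

Emit:
jog_arm(rows=[45, 2, 0, 0, 0, 45, 4, 0, 0, 0, 45, 5, 0, 0, 0, 45, 5, 0, 0, 0, 45, 5, 0, 0, 0, 45, 5, 0, 0, 0, 45, 5, 0, 0, 0, 45, 5, 0, 0, 0, 45, 5, 0, 0, 0, 45, 5, 0, 0, 0, 45, 5, 0, 0, 0, 45, 5, 0, 0, 0, 45, 5, 0, 0, 0, 45, 5, 0, 0, 0, 45, 5, 0, 0, 0, 45, 5, 0, 0, 0, 45, 5, 0, 0, 0, 45, 5, 0, 0, 0, 45, 4, 0, 0, 0, 45, 2, 0, 0, 0])

```text
time: 11.55
tool_pos: [0.5587, 0.0381, 0.0047]
tool_rot: [3.142, 0.0, 1.538]
contact_force: [-0.3, -1.2, -0.6]
opening: 0.0451
```

```bash
python3 -c "
from h import *
p,_=snap('top','t7'); s=observe(); print(s['tool_pos'],s['contact_force'])
q,_=snap('side','s7')
a=cv2.resize(p[205:305,215:335,::-1],(400,333),interpolation=cv2.INTER_CUBIC)
b=cv2.resize(q[230:340,210:340,::-1],(394,333),interpolation=cv2.INTER_CUBIC)
cv2.imwrite('pics/crop7.png',np.hstack([a,b]))"
```

```text
[0.55868183 0.03830802 0.00472417] [ 0.47073994  0.54403902 -0.04817935]
```

View pics/crop7.png

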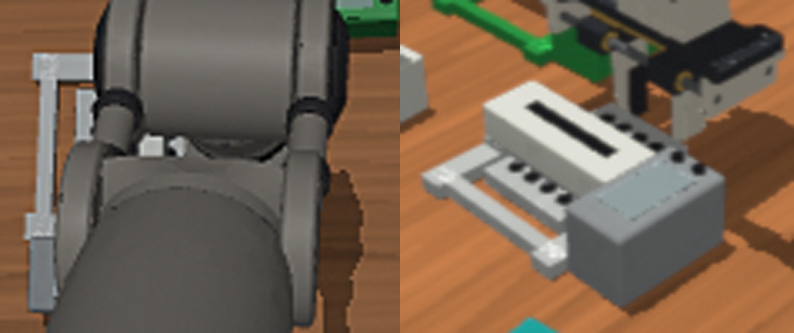

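The plate is under the crossbar (side crop 540,185), with about 16 mm left to the stop. I close the gap slowly, watching the force.

Emit:
jog_arm(rows=[45, 2, 0, 0, 0, 45, 3, 0, 0, 0, 45, 3, 0, 0, 0, 45, 2, 0, 0, 0, 45, 1, 0, 0, 0, 45, 1, 0, 0, 0, 45, 0.5, 0, 0, 0, 45, 0, 0, 0, 0])

```text
time: 12.45
tool_pos: [0.5591, 0.0502, 0.0048]
tool_rot: [3.141, 0.0, 1.537]
contact_force: [0.2, -1.2, 0.3]
opening: 0.045
```

Emit:
jog_arm(rows=[45, 0.5, 0, 0, 0, 45, 0.5, 0, 0, 0, 45, 0.5, 0, 0, 0, 45, 0.5, 0, 0, 0])

```text
time: 12.85
tool_pos: [0.5592, 0.0521, 0.0048]
tool_rot: [3.141, 0.0, 1.537]
contact_force: [-0.3, -3.1, 1.5]
opening: 0.0449
```

Emit:
jog_arm(rows=[45, 0.5, 0, 0, 0, 45, 0.5, 0, 0, 0, 45, 0.5, 0, 0, 0])

```text
time: 13.15
tool_pos: [0.5593, 0.0537, 0.0047]
tool_rot: [3.141, 0.0, 1.537]
contact_force: [0.1, -2.0, 1.7]
opening: 0.0447
```

Emit:
jog_arm(rows=[45, 0.4, 0, 0, 0, 45, 0.4, 0, 0, 0])

```text
time: 13.35
tool_pos: [0.5593, 0.0543, 0.0048]
tool_rot: [3.141, 0.0, 1.537]
contact_force: [-0.4, -4.9, 2.4]
opening: 0.0453
```

Emit:
jog_arm(rows=[45, 0.4, 0, 0, 0, 45, 0.4, 0, 0, 0])

```text
time: 13.55
tool_pos: [0.5593, 0.0544, 0.0048]
tool_rot: [-3.142, 0.001, 1.538]
contact_force: [-0.2, -8.4, 2.1]
opening: 0.0448
```

```bash
python3 -c "
from h import *
q,_=snap('side','s8'); s=observe(); print(s['tool_pos'],s['contact_force'])
cv2.imwrite('pics/crop8.png',cv2.resize(q[245:335,210:320,::-1],(715,585),interpolation=cv2.INTER_CUBIC))"
```

```text
[0.55927738 0.05434154 0.004762  ] [-0.65850055 -7.63192134  3.0163358 ]
```

View pics/crop8.png

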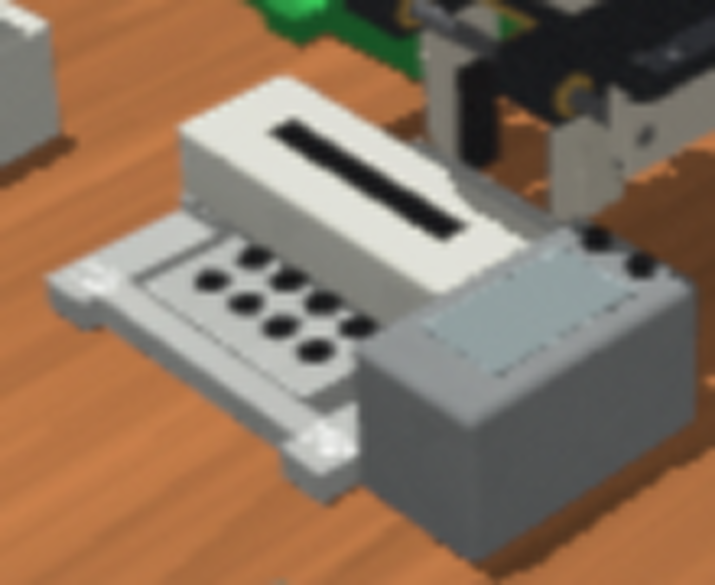

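The force is rising while the tool stalls at y = 54.4 mm. The leading edge lies along the bar from crop (145,285) to (310,390), with no bench showing between them. One last small press to seat it, then I back straight off and rise.

Emit:
jog_arm(rows=[45, 0.4, 0, 0, 0, 45, 0.4, 0, 0, 0, 45, 0, 0, 0, 0, 45, 0, 0, 0, 0])

```text
time: 14.0
tool_pos: [0.5593, 0.0544, 0.0047]
tool_rot: [-3.141, 0.002, 1.538]
contact_force: [-0.7, -10.4, 3.0]
opening: 0.0451
```

Emit:
jog_arm(rows=[45, -1, 0, 0, 0, 45, -2, 0, 0, 0, 45, -4, 0, 0, 0, 45, -8, 0, 0, 0, 45, -15, 0, 0, 0, 45, -20, 0, 0, 0, 45, -20, 0, 0, 0, 45, -10, 0, -10, 0, 45, 0, 0, -30, 0, 45, 0, 0, -40, 0, 45, 0, 0, -40, 0, 45, 0, 0, -40, 0, 45, 0, 0, -30, 0, 45, -30, 0, 0, 0, 45, -45, 0, 0, 0, 45, -45, 0, 0, 0, 45, -45, 0, 0, 0, 45, -45, 0, 0, 0, 45, -30, 0, 0, 0, 45, 0, 0, 0, 0])

```text
time: 16.0
tool_pos: [0.5476, -0.268, 0.1951]
tool_rot: [3.141, 0.001, 1.532]
contact_force: [-0.0, 0.1, -0.5]
opening: 0.045
```

```bash
python3 -c "
from h import *
p,_=snap('top','t9'); q,_=snap('side','s9'); s=observe(); print(s['tool_pos'],s['contact_force'],s['time'])
a=cv2.resize(p[205:305,205:325,::-1],(400,333),interpolation=cv2.INTER_CUBIC)
b=cv2.resize(q[240:340,210:330,::-1],(400,333),interpolation=cv2.INTER_CUBIC)
cv2.imwrite('pics/crop9.png',np.hstack([a,b]))
t=blob(p,(266,225,300,275),lambda h:(h[...,1]<60)&(h[...,2]>120)); w=ray('top',t,.014)*1000; print(w.min(0),w.max(0))"
```

```text
[ 0.54807151 -0.26412308  0.19495006] [0.29276459 0.83435106 0.34616429] 16.1
[518.15718502  63.66573434  14.        ] [601.29934864 100.0902243   14.        ]
```

View pics/crop9.png

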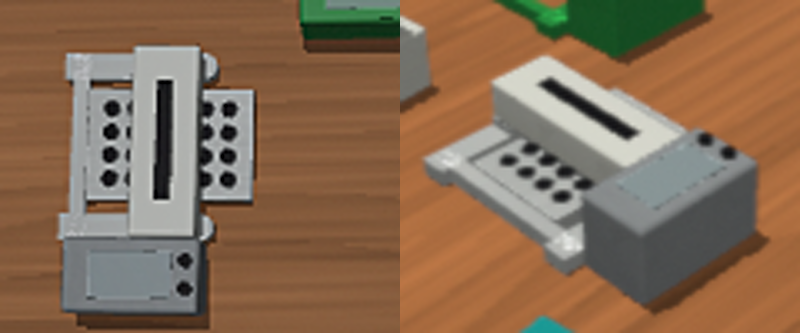

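The plate lies flat under the crossbar with its leading edge on the bar (top crop column 86). Its trailing edge measures y ≈ 63.7 mm against about 64 expected. I compare the bystanders with the first picture, then hand in.

```bash
python3 -c "
from h import *
a=np.load('/tmp/top1.npz')['p'].astype(int);b=np.load('/tmp/t9.npz')['p'].astype(int)
for n,(x0,y0,x1,y1) in dict(rack=(180,155,260,200),block=(450,190,500,255),bottle=(470,290,510,325)).items():
    print(n,(abs(a-b)[y0:y1,x0:x1].max(2)>40).sum())
print(hand_in())"
```

```text
rack 0
block 1944
bottle 512
the job is handed in; nothing more can be done
None
```

```bash
python3 -c "
from h import *
a=np.load('/tmp/side1.npz')['p'].astype(int);b=np.load('/tmp/s9.npz')['p'].astype(int)
print((abs(a-b)[180:216,360:416].max(2)>40).sum())
cv2.imwrite('pics/f.png',np.hstack([np.load('/tmp/t9.npz')['p'][160:360,400:600,::-1],np.load('/tmp/s9.npz')['p'][150:350,300:500,::-1]]))"
```

```text
0
```

View pics/f.png

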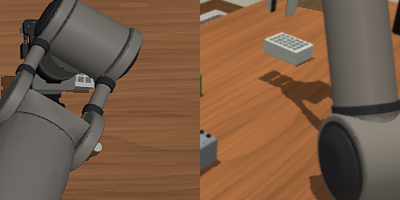

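The plate is under the white/grey bridge with its leading short edge flush against the stop bar, and the job is handed in at about 16 s of the 58 s allowed. I pushed it from behind with two spread fingertips: a gentle arc to line it up with the bridge, then straight in. It was never gripped.

**Seating:** the tool stalled at y = 54.4 mm while the force rose to about 10 N. The trailing edge measured y ≈ 63.7 mm, against about 64 mm expected. Both cameras show the plate flat and flush at the stop.

**Hand:** it backed straight off and rose, and stands clear at 195 mm height with no contact force.

**Bystanders:**
- **Rack:** unchanged in the top view.
- **Block:** the top-view comparison failed because the arm covers it, but the side view shows it unchanged.
- **Bottle:** the top-view comparison failed because the arm mostly hides it, and the side view doesn't show it either. I couldn't fully confirm it, but its cap still shows about where it stood. By my reckoning the hand only passed high above that area and was never low near it.

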